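# Clamp a walnut block in the traverse clamp

### The arm

A 7-joint arm with a two-finger parallel gripper is mounted at the origin on the work surface; the furniture and walls round the work are solid. World frame = base frame: x ahead of the robot, y to its left, z up, the work surface at z = 0. Lengths are in mm, angles in rad, forces in N, time in s.
With the tool pointing down it reaches from about 400 to 875 mm from the base axis. Payload 4.4 kg.
Tool frame: the origin (TCP) lies at the very end of the fingers, on their centre line; the grasp point (between the pads) lies 19 mm behind it; z points along the fingers, y is the direction in which the jaws open and shut (so a half turn about z gives the same grasp; the last joint's range is limited). The gripper opens to 85 mm and grips with 20 to 120 N. Pads are 22 mm wide; open, the fingers measure 114 mm over their backs; the gripper's body (76 mm by 85 mm) begins 54 mm behind the grasp point. The pads swing forward as they close: fully open they stand 13 mm farther back than shut.
Start: joints at [-1.401, 0.628, 0.038, 1.517, -0.027, 0.996, -0.02], TCP at [151.828, 632.033, 231.313] pointing down, gripper open.
Joint ranges: [-3.06, 3.06], [-0.37, 2.12], [-1.25, 1.32], [0.18, 2.47], [-1.1, 4.24], [0.23, 1.98], [-2.94, 2.94]. Speed limits (rad/s): [2.57, 2.57, 3.14, 3.14, 3.14, 3.14, 3.14].

### API

Orientations are given as [roll, pitch, yaw] about the fixed x, y, z axes, in that order (R = Rz(yaw) Ry(pitch) Rx(roll)).
In Python, from cell import ctrl gives the robot as it stands. The module is installed in compiled form; this text tells all that it offers.
- The arm moves only by the shell command python3 -m jog 'ROWS'. ROWS is text: rows parted by semicolons, each of 7 numbers parted by spaces: the shift along the tool's x, y, z in mm, then the turn, a rotation vector about the tool's x, y, z in degrees, then the opening, from -1 (shut) to 1 (fully open). In form: x y z wx wy wz claw; .... A call has 1 to 8 rows; each row is the pose to reach, as a shift and turn from the pose commanded when the call began, along the tool's axes at that moment; what a row does not reach only later rows make up. A row lasts 1/8 s, in which the tool goes at most 62.5 mm and 10.7 degrees, less where a joint would pass 70% of its speed; a pose out of reach is approached as far as the arm can. A call with a gripper value outside its range is refused whole. The fingers move at their own pace and stop on an object; the grip force is fixed at half the most. Time passes only in rows, so rows that repeat a pose let the fingers close. It gives the time, the measured TCP pose, the force and the opening at its end, in the units of the state.
- ctrl.read_state(): the state, without advancing time (a new reading comes with each control period).
- ctrl.get_image(name): name is "scene" or "top" or "wrist"; returns a dict with "image" (480x640x3 uint8, red, green, blue), "z_map" (480x640 float32, mm along the optical axis (not along the pixel's ray), 0 where there is no reading), "vertical_fov" (degrees; the focal length in pixels is half the picture's height over the tangent of half this angle, whatever the lens; pixels are square), "cx", "cy" (the principal point, pixels), "extrinsics" (4x4, takes a point from world to camera coordinates); the wrist camera has in their place "hand_eye" (4x4, takes a point from camera to tool coordinates, whose origin is the TCP and whose axes are the flange's). Camera axes: x right, y down, z forward; pixel columns grow to the right and rows downward; lengths in mm; the calibration is good to about 2 mm. The wrist camera is an equidistant fisheye: a pixel r from the principal point sees the ray r / f radians off the axis. A picture is of the moment at which its call begins: read the wrist's pose just before it.
- ctrl.finish_job(): hands the job in, once; it reports no verdict.
The state is a dict: "clock": time; "qpos": joint angles; "qd": joint speeds; "tau": joint torques, N m; "eef_pos": TCP position; "tool_rot": TCP orientation; "force": force on the tool from outside, world axes, zero at the start; "torque": the same for the moment, N m; "width": finger opening in mm.
Only numpy, scipy, OpenCV 4.12 (cv2) and the standard library are available. Lean on these libraries where they do the work, as an engineer would, in place of code of your own. Each camera call takes 0.05 s, during which the arm holds its last target.

### The job

Lay the loose walnut block lengthwise on the steel bed of the small green traverse clamp, between its jaw and its fence. Then turn the black knob clockwise, going along with it as it travels, until the jaw has pushed the block's end flush against the fence and grips it with about 13 newtons: firm, but never so hard that the wood is bruised. Leave it clamped, and leave the other things on the bench where they are.

Things in the scene. Friction and masses are not known exactly. Their poses are not given: they have to be found in the camera images.
- walnut_block: loose sawn walnut block, 27 (its x) x 54 (its y) x 27 mm (z), about 25 g; lies flat on the bench at first; origin at the centre of its underside
- clamp: traverse clamp bolted to the bench: green base plate 226 x 84 x 10 mm, origin on the bench top. Its +x is the slide direction, from the knob end (x = -138 mm) to the fence end (x = +88 mm). Dark steel bed 50 mm wide (y), top 18 mm above the origin, from x = -22 to +56 mm, where the fence face stands; two rails at y = +-29 mm are as high as the bed.
- fence: fixed green fence block, 70 mm wide (y), 32 mm high, 16 mm thick; origin at the middle of the lower edge of its flat face, on the bed top; that face looks along -x of the clamp (axes as the clamp's). The end of the block is to rest flat against it.
- knob_grip (a point): point on the upright axis of the black round knob, at the height to grip, 68 mm above the bench. Knob 44 mm diameter, its side from 18 mm below to 10 mm above this point, its top 13 mm above. The axes turn with the knob. It sits on the dark carriage (78 x 74 mm, top 34 mm above the bench, brass boss under the knob to 40 mm) and travels with it.
- knob (a joint): knob angle in rad, growing clockwise from above; starts between 0 and 1, can reach 4.5. Geared: each rad drives carriage, knob and jaw 12 mm along clamp +x. Friction about 0.25 N m (at rest it may act either way); left alone it stays while the clamping force is under 20 N. Each newton of clamping adds 0.012 N m to what turning free takes, less any push of the hand on the knob along clamp +x.
- leaf_carving: bystander: half-carved leaf piece of pale wood, 70 x 123 x 32 mm, origin under its centre
- bulb_handle: bystander: loose red-brown bulb-shaped tool handle standing upright, 51 mm diameter, 85 mm high, origin under its centre
- bevel: bystander: folded sliding bevel of dark red wood, 24 x 125 (y) x 20 mm, origin under its centre
- carriage (a joint): travel of the dark carriage in m (0 to 0.055) along clamp +x. It carries the knob and, ahead of it, the rubber-faced jaw (50 mm wide, top 43 mm above the bench). The jaw face stands 54 to 60 mm from the knob axis, set by a packing that differs each time and is not reported. The face is sprung, about 5 N per mm, and free at first.
Things that resemble listed ones, but are neither listed nor needed, are in the scene too. Leave any orange look-alike of the walnut_block alone.

How it is judged (in metres and radians):
On the way, in this order (a step that is already met when the one before it is completed fails the run):
1. the block lies on the bed between jaw and fence, let go (x of walnut_block in the frame of fence between -0.06 and -0.02 m and y of walnut_block in the frame of fence between -0.012 and 0.012 m and z of walnut_block in the frame of fence below 0.003 m and contact force between the fingers and walnut_block below 0.1 N), for 0.2 s.
2. the block is nipped between jaw and fence (contact force between walnut_block and fence above 5 N), for 0.2 s.
At the end, for the whole second after the job is handed in: The block lies flat on the bed (within 3 mm), its length along the slide (within 0.06 rad), within 12 mm of the middle of the fence, its end flush against the fence (within 3 mm), at rest, and presses on the fence with 7 to 19 N (contact force between walnut_block and fence between 7 and 19 N and x of walnut_block in the frame of fence between -0.03 and -0.024 m and y of walnut_block in the frame of fence between -0.012 and 0.012 m and z of walnut_block in the frame of fence between -0.003 and 0.003 m and angle between the y axis of walnut_block and the x axis of clamp, either way round below 0.06 rad and angle between walnut_block's own z axis and vertical below 0.06 rad and linear speed of walnut_block below 0.01 m/s); the robot touches nothing.
It fails at once if the wood is bruised: the block is pressed on the fence with more than 28 N (contact force between walnut_block and fence above 28 N).
It fails at once if the leaf carving is displaced by more than 2 cm (distance of leaf_carving from where it was at the start of the episode above 0.02 m).
It fails at once if the bulb handle is displaced by more than 2 cm (distance of bulb_handle from where it was at the start of the episode above 0.02 m).
It fails at once if the bevel is displaced by more than 2 cm (distance of bevel from where it was at the start of the episode above 0.02 m).
It also fails if it takes over 64 s, if anything falls off the work surface, if the arm or the gripper's body presses on something with over 40 N, if the wrist force passes 120 N, or if a joint passes its speed limit or range.

## Working session

There is one attempt and no reset: what is moved stays moved. The work goes in short steps, Python scripts to look and compute and a shell command to move; the robot and the scene stay as the last step left them, time stands still between calls to the robot, and variables do not carry over. Pictures are saved under pics/ and viewed, and the job is handed in when it is done.

```bash
mkdir -p pics; cat > h.py <<'E'
import numpy as np, cv2
from cell import ctrl
def grab(n,fn=None):
    d=ctrl.get_image(n)
    if fn: cv2.imwrite(fn,d["image"][:,:,::-1])
    return d
def f(d): return 240/np.tan(np.radians(d["vertical_fov"])/2)
def ray(d,u,v,z):
    E=np.array(d["extrinsics"]);R=E[:3,:3];t=E[:3,3]
    c=-R.T@t; r=R.T@np.array([(u-d["cx"])/f(d),(v-d["cy"])/f(d),1])
    return c+r*(z-c[2])/r[2]
def cloud(d):
    E=np.array(d["extrinsics"]);R=E[:3,:3];t=E[:3,3]
    v,u=np.mgrid[:480,:640];z=d["z_map"]
    P=np.stack([(u-d["cx"])/f(d)*z,(v-d["cy"])/f(d)*z,z],-1)
    return (P-t)@R
E
python3 - <<'E'
from h import *
print(ctrl.read_state())
for n in ["scene","top","wrist"]:
    d=grab(n,f"pics/{n}0.png"); print(n,d["vertical_fov"],d["cx"],d["cy"],d.get("extrinsics"),d.get("hand_eye"))
    np.save(f"{n}0.npy",d,allow_pickle=True)
E
```

```text
{'clock': 0.0, 'qpos': array([-1.40081407,  0.62934571,  0.03843775,  1.51834538, -0.02705327,
        0.9963305 , -0.01999969]), 'qd': array([-1.86394112e-03,  2.32525109e-04, -6.14957439e-04, -1.47910348e-04,
       -4.47864788e-04, -1.12938268e-03, -4.27959477e-05]), 'tau': array([ 2.21580317e-04, -5.63388956e+01,  1.22586932e+00, -1.93439215e+01,
        1.09137470e-02,  1.06904531e-02,  8.34723490e-08]), 'eef_pos': array([151.65044065, 631.41973122, 230.39652179]), 'tool_rot': array([-3.13968082e+00, -2.21423428e-05,  2.90578562e+00]), 'force': array([ 0.82726195,  0.07913005, -0.14631224]), 'torque': array([ 0.00015867, -0.01888866,  0.00162309]), 'width': 85.43326018940974}
scene 57.31504219228832 322.81464649889205 244.74420266443377 [[ 7.25623654e-01 -6.87946351e-01 -1.41467658e-02 -5.47147223e+02]
 [-5.08663255e-01 -5.22449203e-01 -6.84330712e-01  2.37522989e+02]
 [ 4.63391850e-01  5.03762491e-01 -7.29034530e-01  7.54939343e+02]
 [ 0.00000000e+00  0.00000000e+00  0.00000000e+00  1.00000000e+00]] None
top 51.18897951702523 325.08084739662286 234.8192306328219 [[-1.38975809e-02 -9.99888941e-01  5.38163264e-03 -1.79942644e+02]
 [-9.81926905e-01  1.26315517e-02 -1.88838548e-01  5.62487042e+02]
 [ 1.88749598e-01 -7.90876889e-03 -9.81993402e-01  9.75092024e+02]
 [ 0.00000000e+00  0.00000000e+00  0.00000000e+00  1.00000000e+00]] None
wrist 65.70646984690485 316.55603824297714 236.54988344768302 None [[-9.55938767e-04 -9.65562372e-01 -2.60169928e-01  6.68065091e+01]
 [ 9.99998887e-01 -6.24880080e-04 -1.35517972e-03  2.82989099e-01]
 [ 1.14593554e-03 -2.60170933e-01  9.65561895e-01 -1.42340104e+02]
 [ 0.00000000e+00  0.00000000e+00  0.00000000e+00  1.00000000e+00]]
```

View pics/scene0.png

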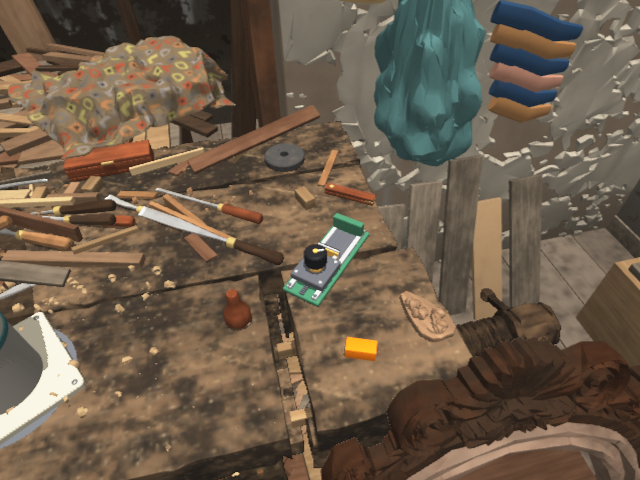

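View pics/top0.png

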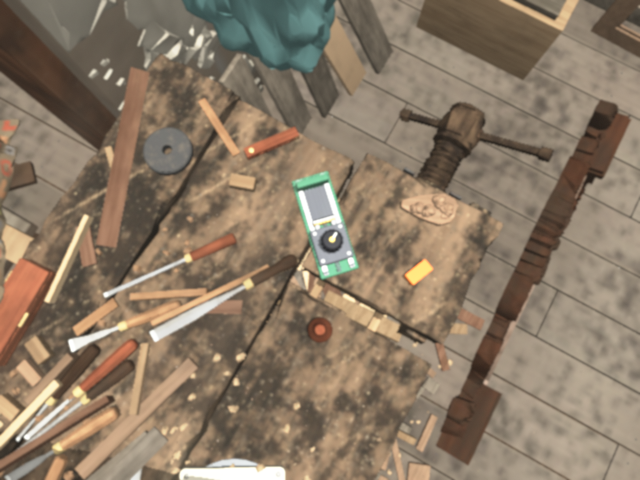

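View pics/wrist0.png

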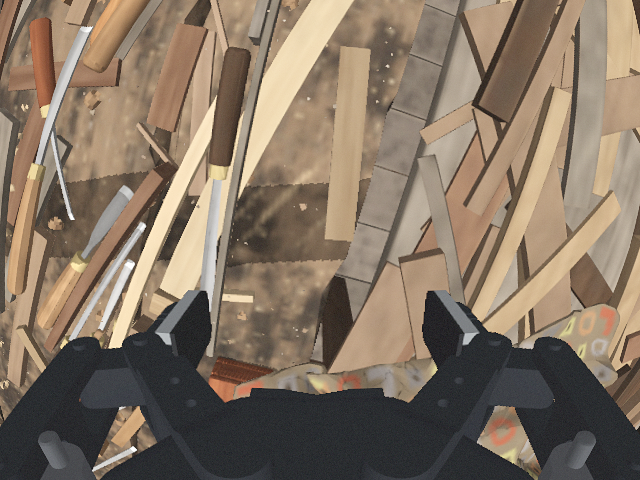

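Candidates for the walnut block (top view): the brown block at (242,182), the orange look-alike at (419,272), offcuts in the crack around (355,310), and the wood strip at (220,125). By description I choose (242,182). Next I check it in a close crop and measure it.

```bash
cat > m1.py <<'E'
from h import *
T=np.load("top0.npy",allow_pickle=True).item(); S=np.load("scene0.npy",allow_pickle=True).item()
a=cv2.resize(T["image"][155:290,215:370],None,fx=4,fy=4,interpolation=cv2.INTER_CUBIC)
cv2.imwrite("pics/topcrop.png",a[:,:,::-1])
a=cv2.resize(S["image"][170:310,260:400],None,fx=4,fy=4,interpolation=cv2.INTER_CUBIC)
cv2.imwrite("pics/scenecrop.png",a[:,:,::-1])
for n,d in (("T",T),("S",S)):
    P=cloud(d)
    for nm,(x0,x1,y0,y1) in {"T":dict(b=(215,275,165,200)),"S":dict(b=(285,325,180,210))}[n].items():
        Q=P[y0:y1,x0:x1].reshape(-1,3); 
        print(n,"bench z",np.percentile(Q[:,2],[5,20,50,80,95,99]))
        q=Q[Q[:,2]>20]; print(len(q),q.mean(0))
        r=cv2.minAreaRect(q[:,:2].astype(np.float32)); print(r)
    hsv=cv2.cvtColor(d["image"],cv2.COLOR_RGB2HSV)
    g=cv2.inRange(hsv,(60,120,60),(85,255,255)); 
    q=P[g>0]; print("green",len(q)); 
    base=q[(q[:,2]<16)&(np.abs(q[:,2])<16)]; fen=q[q[:,2]>42]
    rb=cv2.minAreaRect(base[:,:2].astype(np.float32)); print("base",rb,np.median(base[:,2]))
    print(cv2.boxPoints(rb))
    rf=cv2.minAreaRect(fen[:,:2].astype(np.float32)); print("fence",rf,np.median(fen[:,2]),len(fen)); print(cv2.boxPoints(rf))
    K=P.reshape(-1,3); c=np.array(rb[0])
    k=K[(np.hypot(*(K[:,:2]-c).T)<110)&(K[:,2]>72)]; print("knob",len(k),k.mean(0),cv2.minEnclosingCircle(k[:,:2].astype(np.float32)))
E
python3 m1.py
```

```text
T bench z [-3.38805874 -1.6964425   0.19191653  3.46912553 27.74071863 29.62134409]
326 [681.84113569 -13.10281893  39.42762374]
((544.4053955078125, -99.7163314819336), (387.246337890625, 54.990943908691406), 32.10019302368164)
green 0
base ((0.0, 0.0), (0.0, 0.0), 0.0) nan
[[0. 0.]
 [0. 0.]
 [0. 0.]
 [0. 0.]]
fence ((0.0, 0.0), (0.0, 0.0), 0.0) nan 0
[[0. 0.]
 [0. 0.]
 [0. 0.]
 [0. 0.]]
knob 0 [nan nan nan] ((0.0, 0.0), 0.0)
S bench z [-2.67374217 -1.30750183  0.20832347 15.58103885 27.42924799 29.40522682]
212 [666.11887935 -30.89804353  45.4879892 ]
((442.6326904296875, -317.82061767578125), (834.251708984375, 45.84079360961914), 52.04490661621094)
green 0
base ((0.0, 0.0), (0.0, 0.0), 0.0) nan
[[0. 0.]
 [0. 0.]
 [0. 0.]
 [0. 0.]]
fence ((0.0, 0.0), (0.0, 0.0), 0.0) nan 0
[[0. 0.]
 [0. 0.]
 [0. 0.]
 [0. 0.]]
knob 1160 [ 47.92265481 -38.33723565 102.72184154] ((38.97758865356445, -27.512897491455078), 45.98528289794922)
  return _methods._mean(a, axis=axis, dtype=dtype,
  ret = ret.dtype.type(ret / rcount)
m1.py:22: RuntimeWarning: Mean of empty slice.
  k=K[(np.hypot(*(K[:,:2]-c).T)<110)&(K[:,2]>72)]; print("knob",len(k),k.mean(0),cv2.minEnclosingCircle(k[:,:2].astype(np.float32)))
  ret = um.true_divide(
```

```bash
python3 -m jog 2>&1 | head; ls
```

```text
invalid input
h.py
m1.py
pics
scene0.npy
top0.npy
wrist0.npy
```

View pics/topcrop.png

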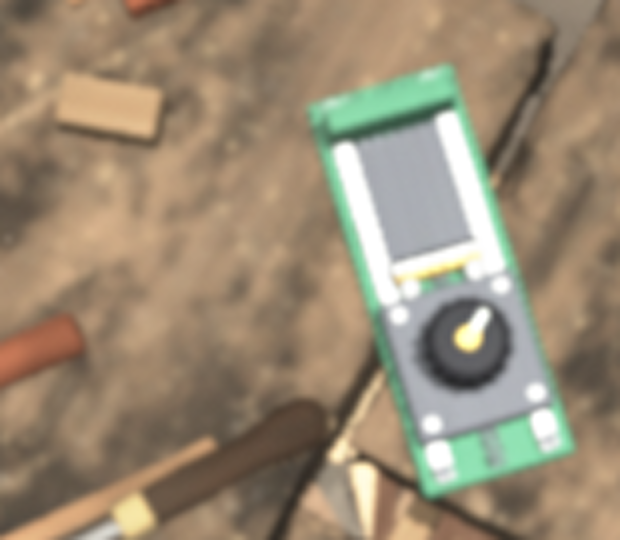

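View pics/scenecrop.png

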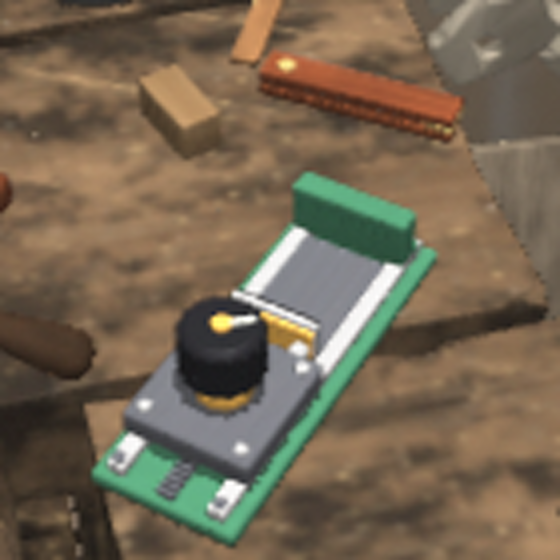

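```bash
python3 - <<'E'
from h import *
T=np.load("top0.npy",allow_pickle=True).item(); S=np.load("scene0.npy",allow_pickle=True).item()
for d,pts in ((T,[(304,181),(312,235),(240,183),(240,195)]),(S,[(348,222),(292,292),(304,197),(310,260)])):
    hsv=cv2.cvtColor(d["image"],cv2.COLOR_RGB2HSV)
    for u,v in pts: print(u,v,hsv[v,u],d["image"][v,u])
E
```

```text
304 181 [ 72  92 216] [138 216 169]
312 235 [108   7 183] [178 180 183]
240 183 [ 17  96 221] [221 184 138]
240 195 [ 16  85 183] [183 154 122]
348 222 [ 73 114 141] [ 78 141 106]
292 292 [ 73 115 159] [ 87 159 118]
304 197 [ 16 114 196] [196 155 108]
310 260 [140  25  31] [30 28 31]
```

The crops show a plain sawn 2:1 block at top (242,182) / scene (304,197), not orange, so that is the walnut block. The knob is at top (332,240), with its pointer toward the upper right. The fence is at top (312,181), and the bevel is near (272,143). I measure positions from these.

```bash
sed -i 's/(60,120,60),(85,255,255)/(66,60,50),(82,255,255)/' m1.py; cat > m2.py <<'E'
from h import *
import sys
T=np.load("top0.npy",allow_pickle=True).item(); S=np.load("scene0.npy",allow_pickle=True).item()
for n,d,bw in (("T",T,(222,265,168,198)),("S",S,(288,320,182,212))):
    P=cloud(d); x0,x1,y0,y1=bw
    W=P[y0:y1,x0:x1]; q=W[(W[...,2]>22)&(W[...,2]<34)]
    print(n,"block top",len(q),q.mean(0),cv2.minAreaRect(q[:,:2].astype(np.float32)))
    m=((W[...,2]>18)&(W[...,2]<36)).astype(np.uint8)
    c=max(cv2.findContours(m,0,2)[0],key=cv2.contourArea)[:,0]+[x0,y0]
    hsv=cv2.cvtColor(d["image"],cv2.COLOR_RGB2HSV)
    g=cv2.inRange(hsv,(66,50,50),(82,255,255)); g[:150]=0
    n_,lab,st,ce=cv2.connectedComponentsWithStats(g)
    q=P[(g>0)]
    base=q[(q[:,2]>5)&(q[:,2]<14)]; fen=q[(q[:,2]>45)&(q[:,2]<56)]
    for nm,r in (("base",base),("fence",fen)):
        rr=cv2.minAreaRect(r[:,:2].astype(np.float32)); print(nm,len(r),rr[0],rr[1],rr[2],np.median(r[:,2])); print(np.round(cv2.boxPoints(rr),1).tolist())
    c=np.array(cv2.minAreaRect(base[:,:2].astype(np.float32))[0])
    K=P.reshape(-1,3); k=K[(np.hypot(*(K[:,:2]-c).T)<110)&(K[:,2]>74)&(K[:,2]<90)]
    print("knob",len(k),k.mean(0),cv2.minEnclosingCircle(k[:,:2].astype(np.float32)))
E
python3 m2.py
```

```text
T block top 315 [685.94793082 -10.91626981  26.82216287] ((686.5110473632812, -11.163616180419922), (54.596797943115234, 28.04610252380371), 77.8056869506836)
base 610 (593.2575073242188, -187.0634765625) (223.41705322265625, 83.78582000732422) 15.91439151763916 9.678414843589014
[[474.29998779296875, -177.39999389648438], [497.29998779296875, -258.0], [712.2000122070312, -196.6999969482422], [689.2000122070312, -116.0999984741211]]
fence 243 (679.2652587890625, -162.3326416015625) (17.295597076416016, 69.84452819824219) 14.988300323486328 49.58086928638406
[[661.9000244140625, -130.8000030517578], [679.9000244140625, -198.3000030517578], [696.7000122070312, -193.8000030517578], [678.5999755859375, -126.4000015258789]]
knob 373 [ 545.66757869 -200.88121094   80.12394508] ((546.077880859375, -200.9980010986328), 22.652536392211914)
S block top 193 [681.08514997 -12.97816393  26.63147666] ((682.5894165039062, -11.264202117919922), (55.413211822509766, 27.891088485717773), 79.24411010742188)
base 755 (589.8363037109375, -189.09567260742188) (225.51809692382812, 81.93159484863281) 16.550832748413086 9.438804739555742
[[470.1000061035156, -181.89999389648438], [493.3999938964844, -260.5], [709.5999755859375, -196.1999969482422], [686.2999877929688, -117.69999694824219]]
fence 187 (799.8877563476562, -128.5209503173828) (276.81280517578125, 67.7898178100586) 15.61478042602539 49.14633834179939
[[657.5, -133.10000610351562], [675.7000122070312, -198.39999389648438], [942.2999877929688, -123.9000015258789], [924.0999755859375, -58.599998474121094]]
knob 325 [ 540.62110475 -204.08628286   79.88434222] ((542.2837524414062, -200.8076934814453), 23.560800552368164)
```

```bash
cat >> h.py <<'E'
from scipy.spatial.transform import Rotation as Ro
def rel(p,yaw,st=None):
    st=st or ctrl.read_state()
    R0=Ro.from_euler('xyz',st["tool_rot"]); R1=Ro.from_euler('xyz',[np.pi,0,np.radians(yaw)])
    print("rel",np.round(R0.inv().apply(np.array(p)-st["eef_pos"]),1),np.round((R0.inv()*R1).as_rotvec(degrees=True),1))
def where():
    s=ctrl.read_state()
    print("t%.2f"%s["clock"],"p",np.round(s["eef_pos"],1),"rpy",np.round(np.degrees(s["tool_rot"]),2),"F",np.round(s["force"],2),"M",np.round(s["torque"],3),"w%.1f"%s["width"],"q",np.round(s["qpos"],2)); return s
E
python3 -c "
from h import *
rel([684,-11,200],78.5)"
```

```text
rel [-667.6 -500.4   31.3] [-0.1  0.1 88. ]
```

```bash
python3 -m jog '-300 -225 0 0 0 40 1;-300 -225 0 0 0 40 1;-300 -225 0 0 0 40 1;-300 -225 0 0 0 40 1;-668 -500 10 0 0 88 1;-668 -500 10 0 0 88 1;-668 -500 10 0 0 88 1;-668 -500 10 0 0 88 1'; python3 -c "
from h import *
where();rel([684,-11,200],78.5)"
```

```text
clock: 1.15
eef_pos: [471.9, 245.7, 227.0]
tool_rot: [3.142, -0.0, 1.452]
force: [0.6, 0.4, 0.4]
width: 85.2
t1.15 p [471.9 245.7 227. ] rpy [ 1.800e+02 -3.000e-02  8.319e+01] F [0.65 0.38 0.38] M [-0.021 -0.089  0.037] w85.2 q [-0.84  0.5   0.45  1.86 -0.28  0.85 -0.36]
rel [-229.7  241.1   26.9] [ 0.  -0.   4.7]
```

```bash
python3 -m jog '-230 241 27 0 0 4.7 1;-230 241 27 0 0 4.7 1;-230 241 27 0 0 4.7 1;-230 241 27 0 0 4.7 1;-230 241 27 0 0 4.7 1;-230 241 27 0 0 4.7 1;-230 241 27 0 0 4.7 1;-230 241 27 0 0 4.7 1'; cat >> h.py <<'E'
def wgrab(fn=None):
    st=ctrl.read_state(); d=grab("wrist",fn); d["st"]=st; return d
def wray(d,u,v,z):
    H=np.array(d["hand_eye"]); x=u-d["cx"];y=v-d["cy"];r=np.hypot(x,y);th=r/f(d)
    c=np.array([x/r*np.sin(th),y/r*np.sin(th),np.cos(th)]) if r>0 else np.array([0,0,1.])
    R=Ro.from_euler('xyz',d["st"]["tool_rot"]).as_matrix()
    o=R@H[:3,3]+d["st"]["eef_pos"]; w=R@H[:3,:3]@c
    return o+w*(z-o[2])/w[2]
def wcloud(d):
    H=np.array(d["hand_eye"]); v,u=np.mgrid[:480,:640]; x=u-d["cx"];y=v-d["cy"];r=np.hypot(x,y)+1e-9;th=r/f(d)
    c=np.stack([x/r*np.tan(th),y/r*np.tan(th),np.ones_like(r)],-1)*d["z_map"][...,None]
    R=Ro.from_euler('xyz',d["st"]["tool_rot"]).as_matrix()
    return (c@H[:3,:3].T+H[:3,3])@R.T+d["st"]["eef_pos"]
E
python3 - <<'E'
from h import *
where(); d=wgrab("pics/w1.png"); np.save("w1.npy",d,allow_pickle=True)
E
```

```text
clock: 2.15
eef_pos: [683.6, -6.9, 199.6]
tool_rot: [-3.14, -0.001, 1.377]
force: [0.2, 0.5, -0.8]
width: 85.0
t2.15 p [683.6  -6.9 199.6] rpy [-1.7991e+02 -7.0000e-02  7.8890e+01] F [ 0.16  0.47 -0.77] M [-0.031 -0.039 -0.015] w85.0 q [-0.26  0.75  0.42  1.45 -0.34  1.02  0.05]
```

View pics/w1.png

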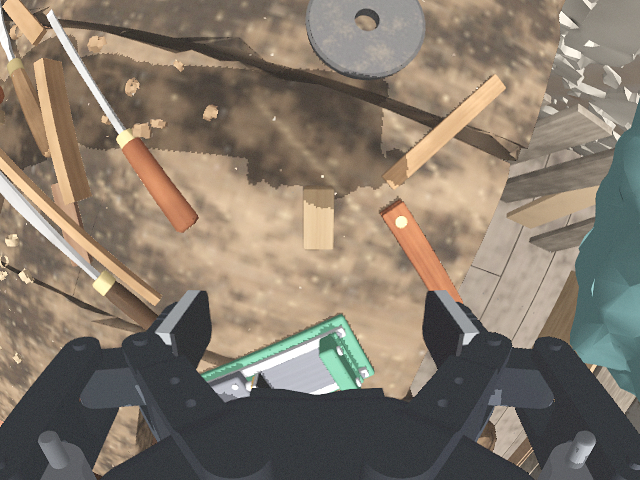

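The wrist view shows the block at (318,217), its top face spanning about (304-334, 190-250). The clamp's fence is at (345,360), and the bevel is right of the block at (420,250).

```bash
python3 - <<'E'
from h import *
d=np.load("w1.npy",allow_pickle=True).item(); P=wcloud(d)
W=P[170:270,285:355]; m=(W[...,2]>22)&(W[...,2]<33); q=W[m]
print(len(q),q.mean(0),cv2.minAreaRect(q[:,:2].astype(np.float32)))
i=np.argwhere(m); print(i.min(0)+[170,285],i.max(0)+[170,285])
print("bench",np.median(P[150:180,200:240,2]))
for uv in [(304,187),(333,187),(333,249),(304,249),(318,218)]: print(uv,np.round(wray(d,*uv,27),1))
hsv=cv2.cvtColor(d["image"],cv2.COLOR_RGB2HSV); g=cv2.inRange(hsv,(66,50,50),(82,255,255)); q=P[g>0]; fe=q[(q[:,2]>45)&(q[:,2]<56)]
r=cv2.minAreaRect(fe[:,:2].astype(np.float32)); print("fence",len(fe),r,np.median(fe[:,2]),cv2.boxPoints(r).round(1).tolist())
E
```

```text
1832 [683.48248587  -9.37763756  26.75416884] ((683.5701904296875, -10.124216079711914), (53.90971374511719, 25.979705810546875), 78.46612548828125)
[188 304] [248 334]
bench -0.5619380521101363
(304, 187) [676.5  19.7  27. ]
(333, 187) [700.8  14.9  27. ]
(333, 249) [690.7 -39.3  27. ]
(304, 249) [665.4 -34.4  27. ]
(318, 218) [683.   -9.2  27. ]
fence 757 ((674.302978515625, -155.73934936523438), (16.489551544189453, 58.31490707397461), 15.543140411376953) 49.60816092369524 [[658.5, -129.89999389648438], [674.2000122070312, -186.0], [690.0999755859375, -181.60000610351562], [674.4000244140625, -125.4000015258789]]
```

```bash
python3 -c "
from h import *
rel([683.5,-10,100],78.4);rel([683.5,-10,4],78.4)"
```

```text
rel [-3.6  0.6 99.8] [-0.1 -0.1  0.5]
rel [ -3.7   0.7 195.8] [-0.1 -0.1  0.5]
```

```bash
python3 -m jog '-3.7 0.7 50 0 0 0.5 0.2;-3.7 0.7 100 0 0 0.5 0.2;-3.7 0.7 140 0 0 0.5 0.2;-3.7 0.7 140 0 0 0.5 0.2;-3.7 0.7 140 0 0 0.5 0.2'; python3 - <<'E'
from h import *
where(); d=wgrab("pics/w2.png"); rel([683.5,-10,4],78.4)
P=wcloud(d); W=P[:400,250:390]; m=(W[...,2]>22)&(W[...,2]<31); q=W[m]; q=q[np.hypot(q[:,0]-683,q[:,1]+10)<38]
print(len(q),cv2.minAreaRect(q[:,:2].astype(np.float32)))
E
```

```text
clock: 2.82
eef_pos: [685.5, -11.6, 61.9]
tool_rot: [3.139, -0.001, 1.368]
force: [1.0, -0.2, 0.3]
width: 51.3
t2.83 p [685.5 -11.6  61.9] rpy [ 1.7986e+02 -3.0000e-02  7.8390e+01] F [ 0.96 -0.25  0.31] M [-0.016 -0.058  0.001] w51.3 q [-0.22  0.9   0.36  1.54 -0.41  0.77  0.1 ]
rel [ 1.4 -3.  58.5] [ 0.2 -0.  -0. ]
5209 ((682.7415161132812, -10.323358535766602), (54.34628677368164, 26.837146759033203), 78.78792572021484)
```

View pics/w2.png

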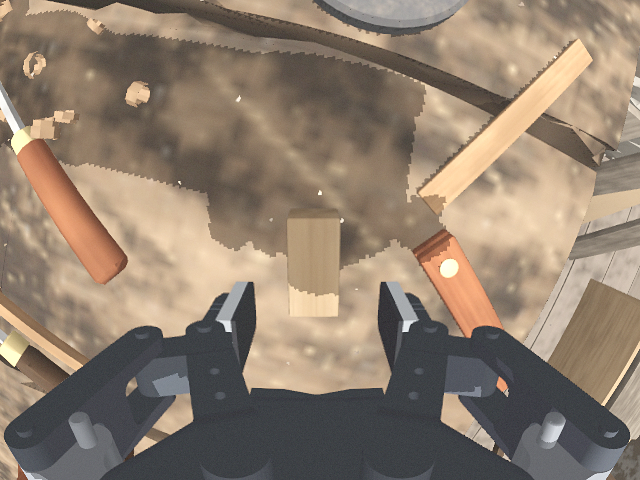

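```bash
python3 - <<'E'
from h import *
d=wgrab()
R=Ro.from_euler('xyz',d["st"]["tool_rot"])
for uv in [(414,248),(450,231),(455,318),(480,350)]:
    p=wray(d,*uv,20); print(uv,p.round(1),R.inv().apply(p-d["st"]["eef_pos"]).round(1))
rel([683,-10,3],78.5)
E
```

```text
(414, 248) [737.8 -12.8  20. ] [ 9.6 50.8 42.7]
(450, 231) [759.1  -7.6  20. ] [19.  70.6 42.8]
(455, 318) [757.9 -61.2  20. ] [-33.8  80.2  42.8]
(480, 350) [774.  -89.4  20. ] [-58.2 101.7  42.8]
rel [ 1.4 -3.7 59.6] [ 0.2 -0.  -0.1]
```

```bash
python3 -m jog '1.4 -3.3 30 0.2 0 0 0.05;1.4 -3.3 50 0.2 0 0 0.05;1.4 -3.3 58 0.2 0 0 0.05;1.4 -3.3 58 0.2 0 0 0.05;1.4 -3.3 58 0.2 0 0 -0.5;1.4 -3.3 58 0.2 0 0 -0.6;1.4 -3.3 58 0.2 0 0 -0.6;1.4 -3.3 58 0.2 0 0 -0.6'; python3 - <<'E'
from h import *
where(); d=wgrab("pics/w3.png")
E
```

```text
clock: 3.92
eef_pos: [682.3, -10.5, 3.1]
tool_rot: [-3.14, -0.0, 1.367]
force: [-0.3, -0.3, 5.2]
width: 25.8
t3.92 p [682.3 -10.5   3.1] rpy [-1.7991e+02 -1.0000e-02  7.8310e+01] F [-0.26 -0.29  5.22] M [-0.087 -0.021 -0.048] w25.8 q [-0.2   0.98  0.32  1.56 -0.44  0.67  0.13]
```

View pics/w3.png

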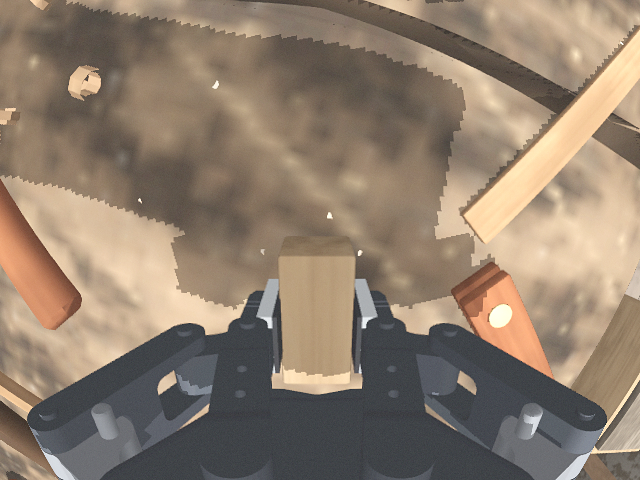

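```bash
python3 -m jog '0 0 -60 0 0 0 -0.6;0 0 -110 0 0 0 -0.6;0 0 -110 0 0 0 -0.6'; python3 - <<'E'
from h import *
where(); rel([635.7,-174.7,115],16.1)
E
```

```text
clock: 4.35
eef_pos: [684.9, -10.9, 116.7]
tool_rot: [3.137, -0.001, 1.367]
force: [1.2, -0.1, -0.2]
width: 25.6
t4.35 p [684.9 -10.9 116.7] rpy [ 1.7972e+02 -8.0000e-02  7.8320e+01] F [ 1.19 -0.07 -0.18] M [-0.01   0.021 -0.015] w25.6 q [-0.24  0.84  0.39  1.52 -0.38  0.86  0.08]
rel [-170.4  -15.1    1.4] [ 0.2 -0.2 62.2]
```

```bash
python3 -m jog '-40 -4 0 0 0 10 -0.6;-80 -8 0 0 0 20 -0.6;-120 -12 0 0 0 30 -0.6;-170 -15 0 0 0 40 -0.6;-170 -15 0 0 0 50 -0.6;-170 -15 0 0 0 62.2 -0.6;-170 -15 0 0 0 62.2 -0.6;-170 -15 0 0 0 62.2 -0.6'; python3 - <<'E'
from h import *
where(); d=wgrab("pics/w4.png"); np.save("w4.npy",d,allow_pickle=True); T=grab("top","pics/top4.png"); S=grab("scene","pics/scene4.png"); rel([635.7,-174.7,22],16.1)
P=wcloud(d)
hsv=cv2.cvtColor(d["image"],cv2.COLOR_RGB2HSV); g=cv2.inRange(hsv,(66,50,50),(82,255,255)); q=P[g>0]; fe=q[(q[:,2]>45)&(q[:,2]<56)]
r=cv2.minAreaRect(fe[:,:2].astype(np.float32)); print("fence",len(fe),r,np.median(fe[:,2]),cv2.boxPoints(r).round(1).tolist())
E
```

```text
clock: 5.35
eef_pos: [632.3, -173.4, 111.3]
tool_rot: [-3.139, 0.004, 0.284]
force: [-0.6, -0.5, -0.7]
width: 25.7
t5.35 p [ 632.3 -173.4  111.3] rpy [-179.87    0.25   16.29] F [-0.62 -0.54 -0.66] M [ 0.011  0.012 -0.059] w25.7 q [-0.13  0.87  0.65  1.61 -0.64  0.89 -0.52]
rel [ 3.   2.  89.9] [-0.1  0.2  0.1]
fence 3524 ((676.1035766601562, -161.9541015625), (16.186777114868164, 69.86212921142578), 16.306884765625) 49.4938282919472 [[658.5, -130.6999969482422], [678.0999755859375, -197.8000030517578], [693.7000122070312, -193.1999969482422], [674.0999755859375, -126.19999694824219]]
```

View pics/w4.png

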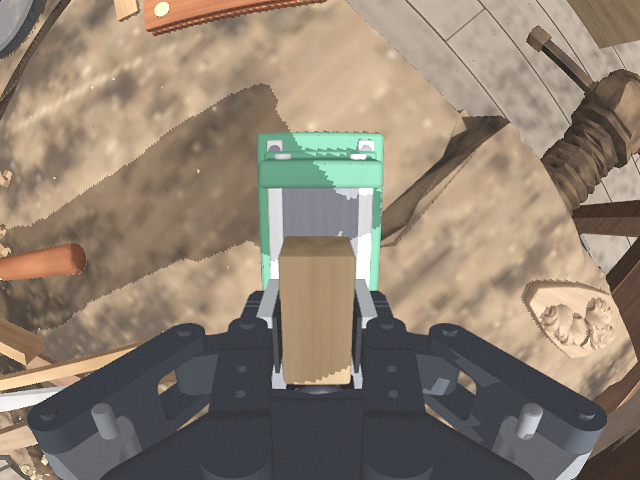

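View pics/scene4.png

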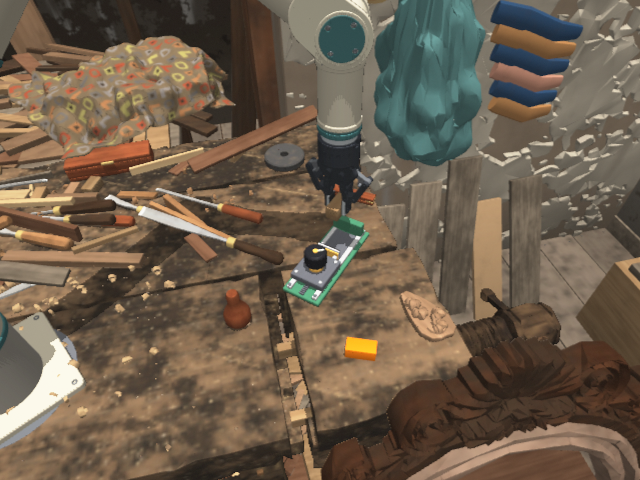

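The wrist view shows the block held at (316,310), aligned with the clamp. The fence top is at (320,173), centred on the block to within a few mm.

```bash
python3 - <<'E'
from h import *
d=np.load("w4.npy",allow_pickle=True).item(); P=wcloud(d); s=d["st"]
R=Ro.from_euler('xyz',s["tool_rot"]); Q=R.inv().apply((P-s["eef_pos"]).reshape(-1,3)).reshape(P.shape)
W=Q[230:385,280:355].reshape(-1,3); m=W[np.abs(W[:,2]+24)<3]
print(len(m),m.min(0),m.max(0),np.percentile(m[:,1],[2,98]),np.percentile(m[:,0],[1,99]),np.median(m[:,2]), cv2.minAreaRect(m[:,:2].astype(np.float32)))
fo=np.array([668.4,-164.2,0]); u=np.array([np.cos(np.radians(16.3)),np.sin(np.radians(16.3)),0])
print("target",fo-35*u); rel((fo-35*u+[0,0,22]),16.3)
E
```

```text
9394 [-28.0432292  -14.21112593 -26.98512884] [ 26.74819555  12.66134668 -21.01777825] [-13.23648159  11.86295775] [-26.35901037  26.18579677] -23.63900849566148 ((-0.6185169219970703, -0.7547845840454102), (54.751670837402344, 26.72058868408203), 0.28509199619293213)
target [ 634.80681478 -174.02333481    0.        ]
rel [ 2.3  1.1 89.9] [-0.1  0.2 -0.1]
```

```bash
python3 -m jog '2.5 1 30 0 0 0 -0.6;2.5 1 60 0 0 0 -0.6;2.5 1 80 0 0 0 -0.6;2.5 1 80 0 0 0 -0.6;2.5 1 80 0 0 0 -0.6'; python3 - <<'E'
from h import *
where(); rel([634.8,-174.0,22],16.3)
E
```

```text
clock: 6.12
eef_pos: [635.7, -174.7, 33.0]
tool_rot: [-3.141, 0.002, 0.281]
force: [0.8, 0.3, 0.0]
width: 25.7
t6.12 p [ 635.7 -174.7   33. ] rpy [-1.7997e+02  1.1000e-01  1.6120e+01] F [0.77 0.31 0.04] M [-0.036 -0.02   0.017] w25.7 q [-0.1   0.97  0.58  1.63 -0.71  0.76 -0.47]
rel [-0.7 -0.9 11. ] [-0.   0.1 -0.2]
```

```bash
python3 -m jog '-0.7 -0.5 6 0 0 -0.2 -0.6;-0.7 -0.5 10 0 0 -0.2 -0.6;-0.7 -0.5 11 0 0 -0.2 -0.6;-0.7 -0.5 11 0 0 -0.2 -0.6'; python3 -c "
from h import *
where()"
```

```text
clock: 6.62
eef_pos: [634.3, -173.8, 21.2]
tool_rot: [-3.14, 0.003, 0.285]
force: [-0.3, 0.5, 1.0]
width: 25.7
t6.62 p [ 634.3 -173.8   21.2] rpy [-1.7991e+02  1.7000e-01  1.6320e+01] F [-0.29  0.53  1.04] M [ 0.089  0.065 -0.028] w25.7 q [-0.09  0.98  0.57  1.64 -0.72  0.74 -0.46]
```

```bash
python3 -m jog '0 0 0 0 0 0 0.2;0 0 0 0 0 0 0.2;0 0 0 0 0 0 0.2;0 0 -30 0 0 0 0.2;0 0 -80 0 0 0 0.3;0 0 -110 0 0 0 1;0 0 -110 0 0 0 1;0 0 -110 0 0 0 1'; python3 - <<'E'
from h import *
where(); d=wgrab("pics/w5.png"); np.save("w5.npy",d,allow_pickle=True)
P=wcloud(d); q=P.reshape(-1,3); q=q[(np.abs(q[:,2]-45)<5)&(np.hypot(q[:,0]-635,q[:,1]+174)<32)]
print(len(q),np.median(q[:,2]),cv2.minAreaRect(q[:,:2].astype(np.float32)))
hsv=cv2.cvtColor(d["image"],cv2.COLOR_RGB2HSV); g=cv2.inRange(hsv,(66,50,50),(82,255,255)); q=P[g>0]; fe=q[(q[:,2]>45)&(q[:,2]<56)]
r=cv2.minAreaRect(fe[:,:2].astype(np.float32)); print("fence",len(fe),r,np.median(fe[:,2]),cv2.boxPoints(r).round(1).tolist())
E
```

```text
clock: 7.62
eef_pos: [634.1, -173.3, 130.3]
tool_rot: [-3.139, 0.004, 0.285]
force: [0.9, 0.3, 0.2]
width: 85.5
t7.62 p [ 634.1 -173.3  130.3] rpy [-179.84    0.22   16.32] F [0.94 0.28 0.22] M [ 0.028  0.001 -0.015] w85.5 q [-0.14  0.85  0.67  1.59 -0.62  0.92 -0.54]
3384 44.80339287101815 ((633.8724975585938, -173.30006408691406), (54.36433029174805, 26.732141494750977), 15.402729034423828)
fence 2999 ((676.0235595703125, -161.804443359375), (16.429834365844727, 69.93212127685547), 16.265470504760742) 49.498457843995965 [[658.2999877929688, -130.5], [677.9000244140625, -197.6999969482422], [693.7000122070312, -193.10000610351562], [674.0999755859375, -125.9000015258789]]
```

View pics/w5.png

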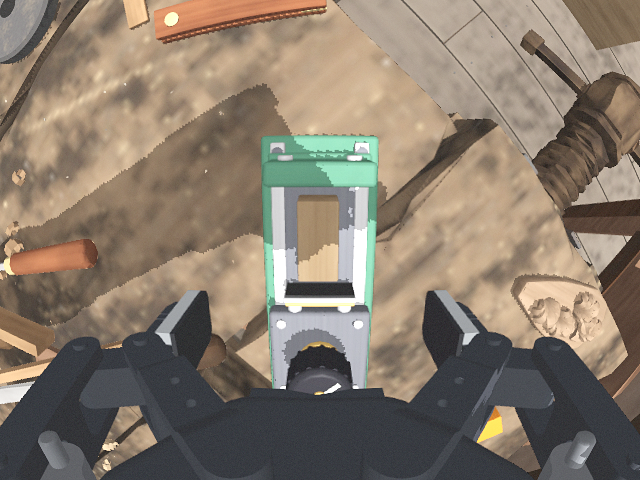

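The block now lies on the bed, let go. Its top is at z=44.8 and its centre is at about x=-36, y=0 in the fence frame. The jaw shows at (320,290) and the knob at (320,370). Next I hover over the knob to measure it.

```bash
python3 - <<'E'
from h import *
d=np.load("w5.npy",allow_pickle=True).item(); P=wcloud(d)
a=np.radians(16.3);o=np.array([668.4,-164.2]); q=P.reshape(-1,3); xy=q[:,:2]-o
X=xy@[np.cos(a),np.sin(a)];Y=xy@[-np.sin(a),np.cos(a)]
m=(np.abs(Y)<22)&(X<-55)&(X>-100)&(q[:,2]<47)
for x in np.arange(-90,-55,2):
    k=m&(X>=x)&(X<x+2); 
    if k.any(): print(x,k.sum(),q[k][:,2].max().round(1),np.median(q[k][:,2]).round(1))
rel([543,-200.4,200],90)
E
```

```text
-90 61 32.9 31.1
-88 13 32.4 31.6
-84 105 41.1 39.5
-82 83 41.6 39.9
-80 148 43.8 42.3
-78 189 43.9 42.3
-76 873 43.3 31.8
-74 203 44.2 21.7
-72 46 19.2 17.9
-70 50 19.4 17.9
-68 53 19.4 17.7
-66 49 18.9 17.9
-64 82 45.0 18.2
-62 158 46.4 44.4
-60 169 46.3 44.4
-58 165 46.4 44.6
-56 82 46.8 44.5
rel [-95.1   0.3 -69.7] [ -0.3   0.1 -73.7]
```

```bash
python3 -m jog '-50 0 -20 0 0 -10 1;-95 0 -50 0 0 -20 1;-95 0 -70 0 0 -73.7 1;-95 0 -70 0 0 -73.7 1;-95 0 -70 0 0 -73.7 1;-95 0 -70 0 0 -73.7 1;-95 0 -70 0 0 -73.7 1;-95 0 -70 0 0 -73.7 1'; python3 - <<'E'
from h import *
where(); d=wgrab("pics/w6.png"); np.save("w6.npy",d,allow_pickle=True)
P=wcloud(d).reshape(-1,3); k=P[(np.hypot(P[:,0]-543,P[:,1]+200)<40)&(P[:,2]>76)&(P[:,2]<86)]
print(len(k),k.mean(0),cv2.minEnclosingCircle(k[:,:2].astype(np.float32)),np.median(k[:,2]))
rel([543,-200.4,49],90)
E
```

```text
clock: 8.68
eef_pos: [543.1, -200.4, 200.3]
tool_rot: [-3.136, -0.002, 1.569]
force: [-0.6, -0.8, -0.2]
width: 85.1
t8.68 p [ 543.1 -200.4  200.3] rpy [-1.797e+02 -1.100e-01  8.989e+01] F [-0.65 -0.77 -0.2 ] M [-0.018 -0.013 -0.014] w85.1 q [ 0.07  0.59  0.36  1.76 -0.27  0.85  0.56]
2670 [ 542.7913767  -199.92238903   80.32272433] ((543.0887451171875, -200.97454833984375), 23.169403076171875) 80.56535138742596
rel [ -0.2   0.6 151.4] [-0.3 -0.1 -0.2]
```

View pics/w6.png

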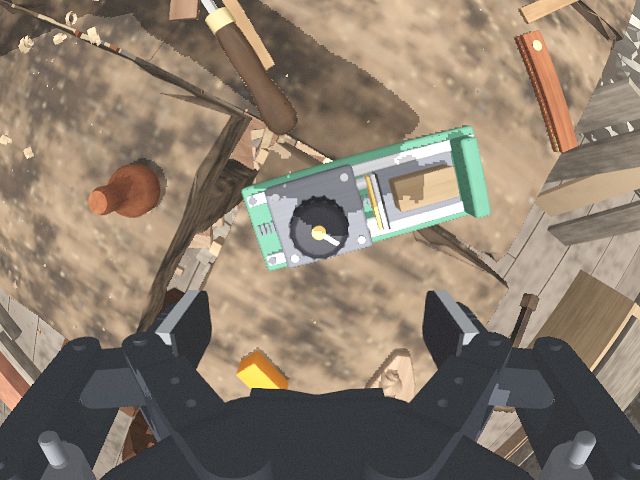

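The view shows the knob centred at (320,228), directly under the tool. The block sits on the bed at (425,187), clear of the jaw at (378,203). Bulb, bevel and carving are all far away. Now I descend.

```bash
python3 -m jog '0 0.5 50 -0.3 0 0 1;0 0.5 100 -0.3 0 0 1;0 0.5 140 -0.3 0 0 1;0 0.5 151 -0.3 0 0 1;0 0.5 151 -0.3 0 0 1;0 0.5 151 -0.3 0 0 1'; python3 - <<'E'
from h import *
where(); rel([543,-200.4,49],90)
E
```

```text
clock: 9.48
eef_pos: [544.9, -201.0, 51.9]
tool_rot: [3.137, 0.0, 1.57]
force: [0.7, -0.0, 1.1]
width: 85.2
t9.47 p [ 544.9 -201.    51.9] rpy [1.7975e+02 3.0000e-02 8.9980e+01] F [ 0.71 -0.02  1.09] M [ 0.005 -0.05  -0.044] w85.2 q [ 0.14  0.79  0.26  1.86 -0.37  0.53  0.65]
rel [ 0.6 -1.9  2.9] [ 0.3  0.  -0. ]
```

```bash
python3 -m jog '0.3 -1.5 2.5 0 0 0 1;0.3 -1.5 2.5 0 0 0 1'; python3 -c "
from h import *
where()"; python3 -m jog '0 0 0 0 0 0 0.2;0 0 0 0 0 0 -0.2;0 0 0 0 0 0 -0.2;0 0 0 0 0 0 -0.2;0 0 0 0 0 0 -0.2' ; python3 -c "
from h import *
where()"
```

```text
clock: 9.72
eef_pos: [542.4, -200.2, 48.5]
tool_rot: [3.139, -0.001, 1.571]
force: [0.7, -0.1, 0.6]
width: 85.4
t9.72 p [ 542.4 -200.2   48.5] rpy [ 1.7984e+02 -3.0000e-02  9.0010e+01] F [ 0.65 -0.14  0.58] M [-0.019  0.025  0.026] w85.4 q [ 0.15  0.8   0.25  1.87 -0.37  0.52  0.65]
clock: 10.35
eef_pos: [543.9, -200.3, 48.6]
tool_rot: [3.137, -0.0, 1.572]
force: [3.8, 1.3, 5.3]
width: 42.5
t10.35 p [ 543.9 -200.3   48.6] rpy [179.71  -0.    90.05] F [3.81 1.34 5.34] M [ 0.193 -0.558  0.125] w42.5 q [ 0.15  0.8   0.25  1.86 -0.37  0.52  0.65]
```

```bash
python3 -m jog '0.3 1 0 0 0 5 -0.2;0.6 2 0 0 0 10 -0.2;0.9 3 0 0 0 15 -0.2;1.2 4 0 0 0 20 -0.2;1.2 4 0 0 0 20 -0.2' ; python3 -c "
from h import *
where()"
```

```text
clock: 10.98
eef_pos: [548.4, -199.2, 48.6]
tool_rot: [3.136, -0.001, 1.222]
force: [3.6, 0.0, 4.7]
width: 42.7
t10.97 p [ 548.4 -199.2   48.6] rpy [ 1.7968e+02 -8.0000e-02  6.9990e+01] F [3.58 0.02 4.74] M [ 0.155 -0.902 -0.204] w42.7 q [ 0.09  0.82  0.34  1.86 -0.49  0.55  0.41]
```

```bash
python3 - <<'E'
from h import *
d=wgrab("pics/w7.png"); t=grab("top"); a=cv2.resize(t["image"][155:290,215:370],None,fx=4,fy=4,interpolation=cv2.INTER_CUBIC); cv2.imwrite("pics/top7.png",a[:,:,::-1])
where()
s=grab("scene"); a=cv2.resize(s["image"][170:310,260:400],None,fx=4,fy=4,interpolation=cv2.INTER_CUBIC); cv2.imwrite("pics/sc7.png",a[:,:,::-1])
where()
E
```

```text
t11.07 p [ 548.4 -199.2   48.6] rpy [ 1.7968e+02 -1.0000e-01  7.0010e+01] F [5.6  1.42 5.52] M [ 0.249 -0.958 -0.137] w42.0 q [ 0.09  0.82  0.34  1.86 -0.49  0.55  0.41]
t11.12 p [ 548.4 -199.2   48.6] rpy [ 1.7968e+02 -1.0000e-01  7.0000e+01] F [5.02 1.06 4.31] M [ 0.14  -0.954 -0.172] w42.2 q [ 0.09  0.82  0.34  1.86 -0.49  0.55  0.41]
```

View pics/w7.png

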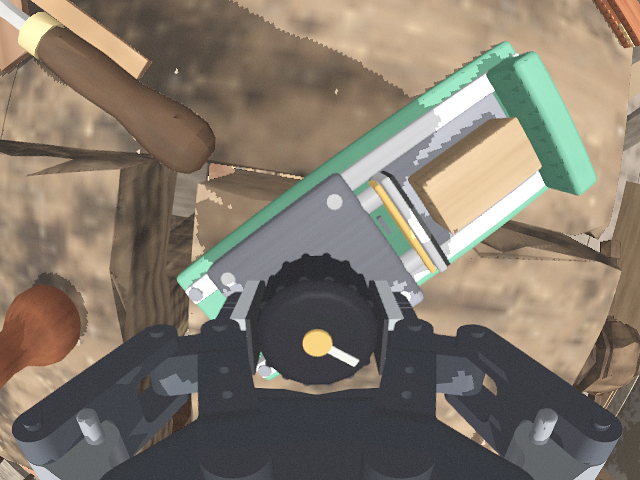

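View pics/sc7.png

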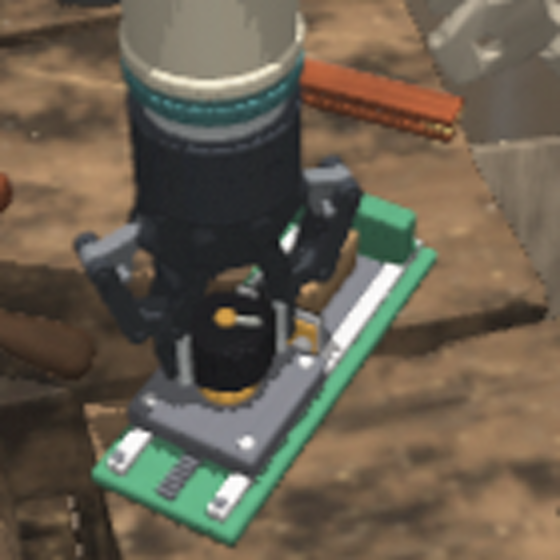

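The wrist view shows the knob gripped centrally at (317,320), its pointer turning with the hand. The block is at (480,175) and the jaw at (415,220), with a gap left. I go on turning.

```bash
python3 -m jog '1.0 1.4 0 0 0 6 -0.2;1.8 2.4 0 0 0 12 -0.2;2.5 3.4 0 0 0 18 -0.2;3.3 4.4 0 0 0 24 -0.2;4.0 5.4 0 0 0 30 -0.2' ; python3 -c "
from h import *
where()"; python3 -m jog '0 0 0 0 0 0 -0.2;0 0 0 0 0 0 -0.2' ; python3 -c "
from h import *
where()"
```

```text
clock: 11.75
eef_pos: [554.9, -197.8, 48.7]
tool_rot: [3.137, -0.004, 0.697]
force: [5.9, -0.7, 2.4]
width: 42.6
t11.75 p [ 554.9 -197.8   48.7] rpy [179.73  -0.21  39.92] F [ 5.87 -0.66  2.4 ] M [-0.123 -1.134  0.397] w42.6 q [-0.    0.85  0.49  1.84 -0.66  0.61  0.03]
clock: 12.0
eef_pos: [554.9, -197.7, 48.6]
tool_rot: [3.137, -0.004, 0.698]
force: [5.7, -0.1, 3.4]
width: 42.5
t12.00 p [ 554.9 -197.7   48.6] rpy [179.73  -0.23  39.99] F [ 5.65 -0.12  3.39] M [-0.02  -1.135 -0.173] w42.5 q [-0.    0.85  0.49  1.84 -0.66  0.61  0.03]
```

```bash
python3 -m jog '1.15 0.5 0 0 0 6 -0.2;2.3 1.0 0 0 0 12 -0.2;3.45 1.5 0 0 0 18 -0.2;4.6 2.0 0 0 0 24 -0.2;5.75 2.5 0 0 0 30 -0.2' ; python3 -c "
from h import *
where()"; python3 - <<'E'
from h import *
d=wgrab("pics/w8.png"); np.save("w8.npy",d,allow_pickle=True); where()
P=wcloud(d)
a=np.radians(16.3);o=np.array([668.4,-164.2]); q=P.reshape(-1,3); xy=q[:,:2]-o
X=xy@[np.cos(a),np.sin(a)];Y=xy@[-np.sin(a),np.cos(a)]
m=(np.abs(Y)<12)&(X<-5)&(X>-100)&(q[:,2]<50)
for x in np.arange(-80,-50,1):
    k=m&(X>=x)&(X<x+1)
    if k.any(): print(x,k.sum(),q[k][:,2].max().round(1),np.median(q[k][:,2]).round(1),q[k][:,2].min().round(1))
E
```

```text
clock: 12.62
eef_pos: [561.2, -196.6, 48.7]
tool_rot: [3.138, -0.006, 0.173]
force: [6.9, -2.9, 2.2]
width: 42.2
t12.62 p [ 561.2 -196.6   48.7] rpy [179.81  -0.34   9.9 ] F [ 6.88 -2.88  2.2 ] M [-0.369 -1.206  0.289] w42.2 q [-0.08  0.9   0.63  1.83 -0.81  0.68 -0.38]
t12.68 p [ 561.3 -196.6   48.6] rpy [179.8   -0.33   9.7 ] F [ 6.82 -1.02  4.82] M [-0.202 -1.308 -0.076] w42.2 q [-0.08  0.9   0.63  1.83 -0.81  0.69 -0.38]
-80 132 35.4 33.7 31.8
-79 125 35.2 33.8 31.9
-78 133 35.2 33.5 32.0
-77 136 34.5 33.0 31.6
-76 361 34.0 28.7 15.4
-75 149 31.3 18.1 16.2
-74 107 19.4 17.6 16.2
-73 102 18.8 17.8 16.3
-72 105 20.1 17.8 16.4
-71 105 19.1 17.7 16.0
-70 39 19.1 17.9 16.4
-68 12 39.5 38.9 38.1
-67 120 40.8 39.6 37.7
-66 138 41.3 39.7 38.4
-65 167 41.3 39.3 36.3
-64 88 43.4 41.9 39.0
-63 147 43.6 42.1 40.7
-62 141 43.7 42.3 40.9
-61 151 43.8 42.1 40.3
-60 148 43.4 41.7 40.0
-59 144 43.4 41.8 39.9
-58 125 45.3 43.6 40.6
-57 151 45.8 44.5 43.0
-56 148 46.4 44.9 42.9
-55 157 46.5 44.9 43.1
-54 155 46.7 44.7 42.8
-53 154 46.4 44.8 43.4
-52 153 47.1 44.8 43.3
-51 156 46.8 44.9 42.9
```

View pics/w8.png

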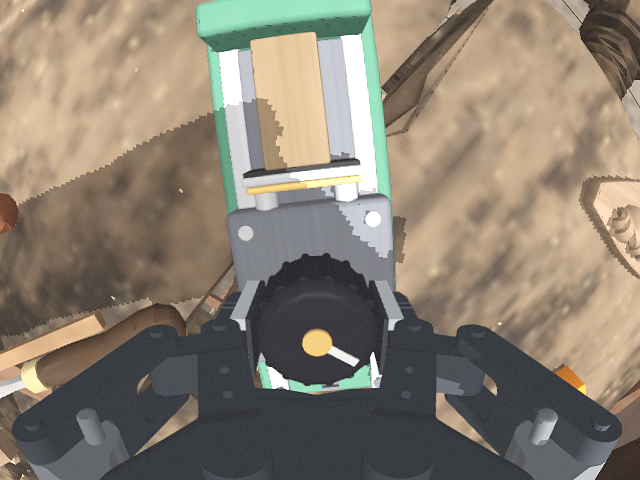

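The jaw has reached the block and is sliding it. The jaw face is at about -58 in the fence frame, leaving about 4 mm to the fence. From here I go in small steps and watch torque and pictures.

```bash
cat > look.py <<'E'
from h import *
import sys
n=sys.argv[1]
where(); d=wgrab(f"pics/{n}.png"); np.save(f"{n}.npy",d,allow_pickle=True)
P=wcloud(d); a=np.radians(16.3);o=np.array([668.4,-164.2]); q=P.reshape(-1,3); xy=q[:,:2]-o
X=xy@[np.cos(a),np.sin(a)];Y=xy@[-np.sin(a),np.cos(a)];Z=q[:,2]
b=(np.abs(Y)<8)
def edge(hi,lo,sel,rng,f):  # x position where median z profile crosses
    xs=np.arange(*rng,0.25); med=np.array([np.median(Z[sel&(np.abs(X-x)<0.5)]) if (sel&(np.abs(X-x)<0.5)).sum()>5 else np.nan for x in xs]); return xs,med
xs,med=edge(0,0,b&(Z<53),(-90,4),0)
def cross(x0,x1,th):
    i=(xs>=x0)&(xs<=x1); v=med[i];x=xs[i]; s=np.where(np.diff(np.sign(v-th))!=0)[0]; return x[s].round(2).tolist()
c=P.reshape(-1,3)
print("carriage front",cross(-85,-60,26),"jaw back",cross(-75,-50,36),"jaw face/block",cross(-65,-48,43.3),"block far/fence",cross(-12,4,40),cross(-12,4,47))
E
python3 look.py w8b
python3 -m jog '1.05 -0.12 0 0 0 5 -0.2;2.1 -0.24 0 0 0 10 -0.2;3.1 -0.36 0 0 0 15 -0.2' ; python3 look.py w9; python3 -c "
import cv2;a=cv2.imread('pics/w9.png')[0:260,150:450];cv2.imwrite('pics/w9c.png',cv2.resize(a,None,fx=2.3,fy=2.3,interpolation=2))"
```

```text
t12.68 p [ 561.3 -196.6   48.6] rpy [179.8   -0.33   9.7 ] F [ 6.82 -1.02  4.82] M [-0.202 -1.308 -0.076] w42.2 q [-0.08  0.9   0.63  1.83 -0.81  0.69 -0.38]
carriage front [-75.25, -69.25, -69.0, -68.75, -68.5, -68.25, -68.0, -67.75] jaw back [-69.25, -69.0, -68.75, -68.5, -68.25, -68.0, -67.75] jaw face/block [-57.75] block far/fence [-3.25, -3.0, -2.75, -2.5, -2.25, -2.0, -1.75, -1.5, -1.25] [-3.25, -3.0, -2.75, -2.5, -2.25, -2.0, -1.75, -1.5, -1.25, 0.5]
clock: 13.1
eef_pos: [564.2, -196.0, 48.7]
tool_rot: [3.139, -0.007, -0.089]
force: [7.8, -1.6, 0.8]
width: 42.1
t13.10 p [ 564.2 -196.    48.7] rpy [179.87  -0.38  -5.08] F [ 7.79 -1.62  0.77] M [-0.622 -1.283  0.368] w42.1 q [-0.12  0.92  0.69  1.82 -0.87  0.73 -0.59]
carriage front [-72.25, -65.75, -65.5, -65.25, -65.0, -64.75, -64.5] jaw back [-65.75, -65.5, -65.25, -65.0, -64.75, -64.5] jaw face/block [-65.0, -64.75, -64.5, -54.5] block far/fence [] [0.25]
```

View pics/w9c.png

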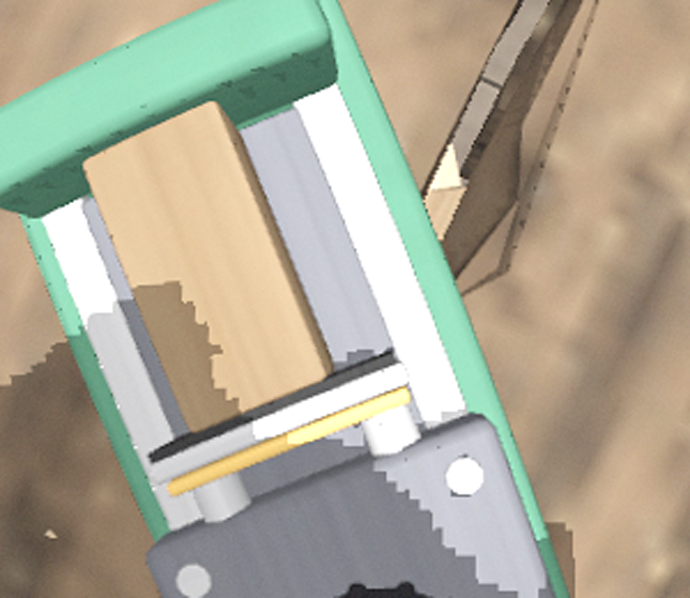

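The crop shows the block's far end almost touching the fence, the rubber jaw flat on its near end, and the jaw's stems still extended. About 0.7 mm is left to contact.

```bash
python3 -m jog '0.6 -0.23 0 0 0 3 -0.2'; python3 look.py a1;python3 -m jog '0.6 -0.23 0 0 0 3 -0.2';python3 look.py a2; python3 -m jog '0.6 -0.28 0 0 0 3 -0.2';python3 look.py a3
```

```text
clock: 13.28
eef_pos: [564.8, -196.0, 48.7]
tool_rot: [3.139, -0.007, -0.14]
force: [6.3, -2.2, 1.8]
width: 42.3
t13.28 p [ 564.8 -196.    48.7] rpy [179.88  -0.39  -8.  ] F [ 6.33 -2.24  1.85] M [-0.549 -1.23   0.326] w42.3 q [-0.13  0.93  0.71  1.82 -0.88  0.73 -0.63]
carriage front [-71.5, -64.75, -64.5, -64.25, -64.0] jaw back [-64.75, -64.5, -64.25, -64.0] jaw face/block [-64.75, -64.5, -64.25, -64.0, -54.25] block far/fence [] [0.25]
clock: 13.45
eef_pos: [565.4, -195.8, 48.7]
tool_rot: [3.14, -0.007, -0.192]
force: [6.8, -1.9, 1.2]
width: 42.2
t13.45 p [ 565.4 -195.8   48.7] rpy [179.9   -0.39 -10.99] F [ 6.84 -1.9   1.22] M [-0.532 -1.196  0.437] w42.2 q [-0.13  0.93  0.72  1.82 -0.9   0.74 -0.67]
carriage front [-71.0, -64.0, -63.75, -63.5, -63.25] jaw back [-64.0, -63.75, -63.5, -63.25] jaw face/block [-64.0, -63.75, -63.5, -63.25, -54.25] block far/fence [] [0.25]
clock: 13.62
eef_pos: [566.0, -195.7, 48.7]
tool_rot: [3.14, -0.007, -0.244]
force: [6.1, -3.1, 1.8]
width: 42.5
t13.62 p [ 566.  -195.7   48.7] rpy [179.92  -0.39 -13.98] F [ 6.07 -3.1   1.76] M [-0.614 -1.246  0.472] w42.5 q [-0.14  0.94  0.73  1.82 -0.91  0.75 -0.72]
carriage front [-70.25, -63.25, -63.0, -62.75] jaw back [-63.25, -63.0, -62.75] jaw face/block [-63.25, -63.0, -62.75, -54.25] block far/fence [] [0.25]
```

```bash
python3 -m jog '0.36 -0.21 0 0 0 2 -0.2'; python3 look.py a4;python3 -m jog '0.36 -0.22 0 0 0 2 -0.2';python3 look.py a5;  python3 -c "
import cv2;a=cv2.imread('pics/a5.png')[0:260,100:400];cv2.imwrite('pics/a5c.png',cv2.resize(a,None,fx=2.3,fy=2.3,interpolation=2))"
```

```text
clock: 13.8
eef_pos: [566.3, -195.7, 48.7]
tool_rot: [3.14, -0.007, -0.279]
force: [7.1, -2.7, 2.0]
width: 42.4
t13.80 p [ 566.3 -195.7   48.7] rpy [179.92  -0.39 -15.96] F [ 7.11 -2.67  1.96] M [-0.58  -1.205  0.512] w42.4 q [-0.14  0.94  0.74  1.82 -0.91  0.76 -0.75]
carriage front [-69.75, -62.5, -62.25] jaw back [-62.5, -62.25] jaw face/block [-62.5, -62.25, -54.25] block far/fence [] [0.25]
clock: 13.98
eef_pos: [566.7, -195.6, 48.7]
tool_rot: [3.14, -0.007, -0.313]
force: [6.4, -2.4, 1.7]
width: 42.1
t13.97 p [ 566.7 -195.6   48.7] rpy [179.93  -0.4  -17.95] F [ 6.4  -2.41  1.7 ] M [-0.667 -1.187  0.489] w42.1 q [-0.15  0.94  0.75  1.82 -0.92  0.76 -0.78]
carriage front [-69.5, -62.0] jaw back [-62.0] jaw face/block [-54.25] block far/fence [] [0.25]
```

View pics/a5c.png

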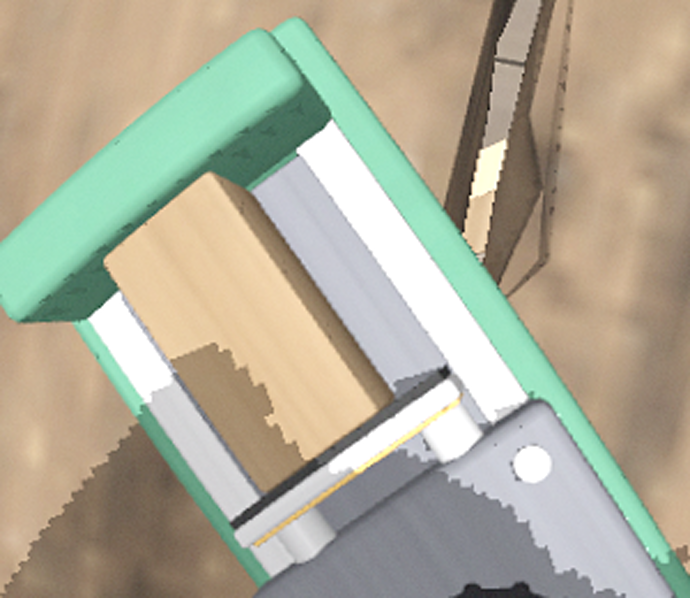

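```bash
python3 -m jog '0 0 0 0 0 0 0.1;0 0 0 0 0 0 0.4;0 0 0 0 0 0 1;0 0 0 0 0 0 1;0 0 0 0 0 0 1'; python3 look.py b1; python3 -m jog '0 0 -40 0 0 0 1;0 0 -90 0 0 0 1;0 0 -130 0 0 0 1;0 0 -130 0 0 0 1;0 0 -130 0 0 0 1'; python3 look.py b2
```

```text
clock: 14.65
eef_pos: [564.1, -193.6, 47.8]
tool_rot: [-3.14, -0.001, -0.314]
force: [0.1, -0.5, -0.8]
width: 85.4
t14.65 p [ 564.1 -193.6   47.8] rpy [-1.7993e+02 -7.0000e-02 -1.7990e+01] F [ 0.12 -0.55 -0.82] M [-0.025  0.049  0.03 ] w85.4 q [-0.15  0.94  0.75  1.82 -0.92  0.77 -0.78]
carriage front [-69.5, -61.75] jaw back [-61.75] jaw face/block [-54.25] block far/fence [] [0.25]
clock: 15.32
eef_pos: [563.7, -193.1, 177.2]
tool_rot: [-3.14, -0.0, -0.314]
force: [-0.1, 0.4, -0.9]
width: 85.6
t15.32 p [ 563.7 -193.1  177.2] rpy [-1.7988e+02 -2.0000e-02 -1.7970e+01] F [-0.14  0.44 -0.85] M [-0.03   0.007 -0.003] w85.6 q [-0.23  0.79  0.91  1.75 -0.74  0.99 -0.92]
carriage front [-69.25, -61.75] jaw back [-61.75] jaw face/block [-54.25] block far/fence [] [0.0]
```

View pics/b2.png

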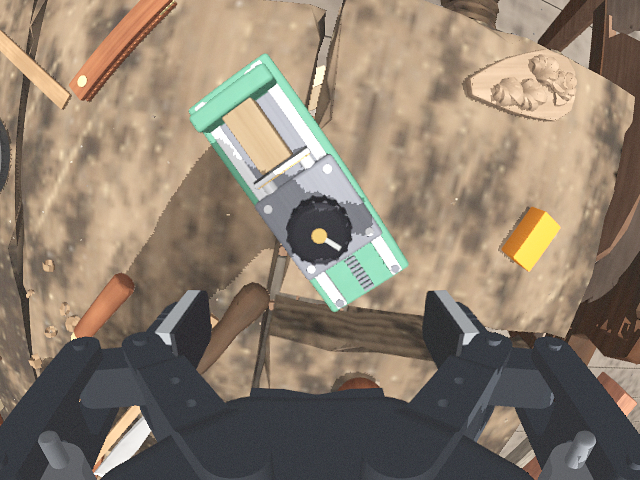

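After release the carriage kept its place. The block at (257,135) sits squarely against the fence at (232,95), and the bevel, carving and bulb have not moved. One last numeric check before handing in.

```bash
python3 - <<'E'
from h import *
d=np.load("b2.npy",allow_pickle=True).item(); P=wcloud(d).reshape(-1,3); o=np.array([668.4,-164.2]);a=np.radians(16.3)
q=P[(np.abs(P[:,2]-45)<2.5)&(np.hypot(P[:,0]-642.5,P[:,1]+171.8)<31)]; xy=q[:,:2]-o
X=xy@[np.cos(a),np.sin(a)];Y=xy@[-np.sin(a),np.cos(a)]; m=(np.abs(Y)<15)&(X<-1)
r=cv2.minAreaRect(np.c_[X,Y][m].astype(np.float32)); print(r,np.median(q[:,2]))
T0=np.load("top0.npy",allow_pickle=True).item()["image"]; T=grab("top","pics/topend.png")["image"]
for nm,(u,v) in dict(bevel=(272,143),leaf=(430,207),bulb=(319,329)).items():
    s=(slice(v-25,v+25),slice(u-32,u+32)); print(nm,cv2.phaseCorrelate(cv2.cvtColor(T0[s],7).astype(np.float32),cv2.cvtColor(T[s],7).astype(np.float32)))
E
```

```text
((-29.33711051940918, 0.904876708984375), (27.227514266967773, 56.71095657348633), 89.88673400878906) 44.73072214629978
bevel ((-26.359230624344804, 0.4421782816868074), 0.06552810728549957)
leaf ((-0.03881206413547744, 0.027889749594098845), 0.9816147980093956)
bulb ((0.007721040513342103, -0.0030268281690055687), 1.004308831691742)
```

```bash
python3 - <<'E'
from h import *
d=np.load("w1.npy",allow_pickle=True).item(); print(wray(d,401,222,20))
d=np.load("b2.npy",allow_pickle=True).item(); print(wray(d,82,82,20))
ctrl.finish_job()
E
```

```text
[755.67578991 -28.51260665  20.        ]
[753.98514749 -29.24643426  20.        ]
the job is handed in; nothing more can be done
```

I laid the walnut block lengthwise on the clamp bed and turned the knob about 108° clockwise, following its travel. The jaw slid the block onto the fence and grips it, and I released, lifted clear and handed in at about 15 s.

**Last checks**
- **Grip force:** The jaw spring is compressed about 2.4 mm in the pictures, which is about 12 N. The turn past contact gives about 12 N and the turning torque 12–16 N. These are estimates, since nothing measures the force directly. The carriage did not move on release.
- **Block:** It lies flat, its top at 44.7 mm against 45 mm expected. It is aligned with the slide and about 1 mm off the fence middle. Its length measured 2.7 mm too long because the jaw edge was included, so I took flushness from the jaw face (-54.25 mm) and the picture.
- **Other things:** The carving and bulb had not moved in the top view. That check failed for the bevel because the arm covered it. In the wrist views its screw is within about 2 mm of where it was, which is within calibration.

While I held the knob, the wrist read a steady side force of 5–7 N from a slight misalignment. It vanished on release.

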